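# Lock a hammer-head clamp post into a jig rail

## Robot

A 7-joint arm with a two-finger parallel gripper is mounted at the origin on the work surface. World frame = base frame: x ahead of the robot, y to its left, z up, the work surface at z = 0. Lengths are in m, angles in rad, forces in N, time in s.
With the tool pointing down it reaches from about 0.425 to 0.825 m from the base axis. Payload 3.6 kg.
Tool frame: the origin (TCP) lies on the centre line of the jaws, within the pads' length; the fingertips stand 19 mm ahead of it and the grasp point (between the pads) is the TCP; z points along the fingers, y is the line along which they close (so a half turn about z gives the same grasp; the last joint's range is limited). The gripper opens to 93 mm and grips with 3 to 60 N. Pads are 15 mm wide; open, the fingers measure 128 mm over their backs; the gripper's body (75 mm by 188 mm) begins 65 mm behind the grasp point.
Start: joints at [-1.212, 0.615, -0.013, 1.423, 0.008, 1.103, -0.04], TCP at [0.245, 0.602, 0.238] pointing down, gripper open.
Joint ranges: [-3.12, 3.12], [-0.3, 2.06], [-1.34, 1.32], [0.26, 2.42], [-1.36, 4.5], [0.01, 1.98], [-2.84, 2.84]. Speed limits (rad/s): [2.79, 2.79, 3.14, 3.14, 3.14, 3.14, 3.14].

## Interface

Orientations are given as a rotation vector (axis times angle).
In Python, from plant import sensors, read_camera, camera_info, workorder gives the robot as it stands.
- The arm moves only by the tool servo_tool, never from a script. Its argument "motion" is one flat list of numbers, 7 for each row, row after row: the shift along the tool's x, y, z in mm, then the turn, a rotation vector about the tool's x, y, z in degrees, then the opening in per cent of the stroke, from 0 (shut) to 100 (fully open). A call has 1 to 10 rows; each row shifts and turns the commanded pose from where the row before left it, along the tool's axes as they then stand; what a row does not reach is not made up. A row lasts 1/8 s, in which the tool goes at most 62.5 mm and 10.7 degrees, less where a joint would pass 70% of its speed; a pose out of reach is approached as far as the arm can. A call with a gripper value outside its range is refused whole. The fingers move at their own pace and stop on an object; the grip force is fixed at half the most. Time passes only in rows, so rows that do not move let the fingers close. It gives the time, the measured TCP pose, the force, the opening and the grip force at its end, in the units of the state.
- sensors.read_state(): the state, without advancing time (a new reading comes with each control period).
- read_camera(name): name is "side" or "top" or "wrist"; returns the picture (420x560x3 uint8, blue, green, red); there is no depth.
- camera_info(name): a dict with "mtx" (3x3 intrinsics, pixels), "pose" (4x4, takes a point from camera to world coordinates). Camera axes: x right, y up, looking along -z (the intrinsics and any distortion apply to the point x, -y, -z); pixel columns grow to the right and rows downward; lengths in m; the calibration is good to about 2 mm. A picture is of the moment at which its call begins: read the wrist's pose just before it. camera_info takes no time and is no camera call; for the wrist camera it gives the pose at the moment of the call.
- workorder.sign_off(): hands the job in; it is judged then, once.
The state is a dict: "clock": time; "joint_positions": joint angles; "joint_vel": joint speeds; "joint_torque": joint torques, N m; "tool_pos": TCP position; "tool_rot": TCP orientation; "wrist_force": force on the tool from outside, world axes, zero at the start; "moment": the same for the moment, N m; "width": finger opening in m; "finger_force": force on a finger pad.
Only numpy, scipy, OpenCV 4.12 (cv2) and the standard library are available. Lean on these libraries where they do the work, as an engineer would, in place of code of your own. Each camera call takes 0.05 s, during which the arm holds its last target. There are 200 camera calls.

## Task

Take the hammer-head clamp post out of the wooden stand, put its head down through the slot of the aluminium jig rail, with the head lengthwise, in the half away from the raised black end cap, until its collar sits on the rail. Slide it along the slot towards the end cap until you feel the hidden stop, turn it a quarter turn there and tug it gently upwards so that the head catches under the lips; then let go, leaving it standing with its collar down on the rail and its head still crosswise. Go gently, never forcing the post against the rail, and leave everything else where it is.

Things in the scene. Friction and masses are not known exactly. Their poses are not given: they have to be found in the camera images.
- post: Hammer-head clamp post, loose, 0.1 to 0.2 kg, upright. Origin: centre of the head's underside. From below: steel hammer head 28 (x) by 10 (y) by 6 mm thick, last 2 mm of each end 6 wide; neck 10 mm round; collar 30 mm round, z 12.5 to 16.5 mm; aluminium grip block z 16.5 to 60.5 mm. It hangs by its collar in the stand's oblong hole.
- post_grip (a point): Point to grip the post at, on its axis 40 mm above its origin. The grip block is 26 mm along the post's x and 16 mm along its y: grip across the 16 mm, fingers closing along y, so that the head's length is square to the closing line. Axes as the post's.
- stand: Fixed wooden block 125 x 60 x 40 mm, origin at the centre of its underside. Through holes: an oblong one at x = -30 mm (35 mm along x, 16 mm along y), which holds the post with its x along the stand's x, and a round one at x = +35 mm, which holds the pin.
- rail: Fixed aluminium jig rail: lipped channel 260 mm long (x), 50 mm wide, top 30 mm above the table. Origin: centre of its underside; x points along the slot to the end with the raised black end cap (44 mm high, at x = 130 to 140 mm). The slot, open upwards along y = 0, is 13 mm wide between two lips 4 mm thick; the channel below them is 18 mm deep. All rigid: keep contact with the post under 40 N.
- rail_slot (a point): Centre of the slot's mouth at rail x = 0, 30 mm above the table; axes as the rail's. Hidden stop: a solid block filling the channel, its face between 7 and 78 mm from here along +x, different each time, not reported; the head cannot go in beyond it. Feel it by sliding the post to +x with 5 to 10 N.
- rail_entry (a point): Point of the slot's mouth at rail x = -60 mm, 30 mm above the table, good for letting the post in (20 mm either way also). Under the lips guide bars leave the head 13.5 mm: it enters and slides lengthwise but cannot turn. With the collar on the rail the post's origin is 12.5 mm below this point, with 2.5 mm of play under the lips.
- rail_cap (a point): Top of the black end cap, on the slot's line. The turning pocket, 32 mm long and 32 mm wide, is the last part of the channel before the hidden stop: with the lengthwise head against the stop, or up to 3 mm back from it, the post turns a quarter either way; elsewhere the bars block it. Crosswise, a tug up is caught by the lips after 2.5 mm; 5 to 10 N will do.
- pin: Plain round steel pin with a round knob 24 mm in diameter, 54 mm high in all, standing in the stand's round hole. Not wanted; leave it. Origin: centre of its lower end.
- model: Plaster dental model, 55 x 62 x 29 mm, bystander. Origin: centre of its underside.
- cup: Paper cup, 72 mm across, 85 mm high, bystander. Origin: centre of its underside.
- squeeze_bottle: White squeeze bottle with a red cap, 54 mm across, 140 mm high, bystander. Origin: centre of its underside.
- amber_bottle: Small amber bottle with a blue cap, 40 mm across, 75 mm high, bystander. Origin: centre of its underside.
- brush: Brush with a dark wooden handle, 170 mm long, lying on the table, bystander. Origin: underneath it, near its middle.
- pliers: Pliers with blue handles, 135 mm long, lying on the table, bystander. Origin: underneath the joint.
Things that resemble listed ones, but are neither listed nor needed, are in the scene too. What is shaped like the post but green or red is not meant.

How it is judged:
By the outcome, as a careful person would: the job done as asked, in the order asked, and still so for the second after the job is handed in, with the robot touching nothing.
It also fails if it takes over 58 s, if anything falls off the work surface, if the arm or the gripper's body presses on something with over 40 N, if the wrist force passes 120 N, or if a joint passes its speed limit or range.

## Working session

There is one attempt and no reset: what is moved stays moved. The work goes in short steps, Python scripts to look and compute and a tool call to move; the robot and the scene stay as the last step left them, time stands still between calls to the robot, and variables do not carry over. Pictures are saved under pics/ and viewed, at most 10 in all, crops included, and the job is handed in when it is done.

Besides the shell and the picture viewer there is one more tool, called after "Call:" in YAML: its name, and indented under it one key for each argument. servo_tool: Moves the arm, as the interface text tells. Its arguments: {"type":"object","properties":{"motion":{"type":"array","items":{"type":"number"}}},"required":["motion"]}

```bash
mkdir -p pics; cat > h.py <<'E'
import numpy as np, cv2
from scipy.spatial.transform import Rotation as R
from plant import sensors, read_camera, camera_info, workorder
def ray(ci,uv):
    K=np.array(ci["mtx"]);P=np.array(ci["pose"])
    d=ci.get("dist",None)
    n=np.linalg.inv(K)@[uv[0],uv[1],1]
    return P[:3,3],P[:3,:3]@np.array([n[0],-n[1],-n[2]])
def onz(ci,uv,z):
    o,d=ray(ci,uv);return o+d*(z-o[2])/d[2]
def proj(ci,p):
    K=np.array(ci["mtx"]);P=np.linalg.inv(np.array(ci["pose"]))
    c=P[:3,:3]@np.array(p)+P[:3,3];q=K@[c[0],-c[1],-c[2]];return q[:2]/q[2]
def info():
    s=sensors.read_state()
    print(s["clock"],np.round(s["tool_pos"],4),"R",np.round(R.from_rotvec(s["tool_rot"]).as_matrix(),3).tolist(),"F",np.round(s["wrist_force"],1),s["width"],s["finger_force"])
E
python3 - <<'E'
from h import *
info()
for n in("top","side"):
    i=read_camera(n);cv2.imwrite(f"pics/{n}0.png",cv2.resize(i,(800,600),interpolation=cv2.INTER_CUBIC));c=camera_info(n);print(n,c)
E
```

```text
0.0 [0.2443 0.6015 0.2365] R [[-0.927, 0.376, -0.001], [0.376, 0.927, -0.002], [-0.0, -0.003, -1.0]] F [0.1 0.5 0.4] 0.09288124543412242 0.0
top {'mtx': array([[385.67265892,   0.        , 273.85921779],
       [  0.        , 385.67265892, 206.59618622],
       [  0.        ,   0.        ,   1.        ]]), 'pose': array([[ 0.01569341,  0.9941308 , -0.10704054,  0.44957655],
       [-0.99976832,  0.01717879,  0.01296879, -0.01708243],
       [ 0.0147315 ,  0.10681221,  0.99417007,  1.01344425],
       [ 0.        ,  0.        ,  0.        ,  1.        ]])}
side {'mtx': array([[383.87649883,   0.        , 279.1786043 ],
       [  0.        , 383.87649883, 207.33260911],
       [  0.        ,   0.        ,   1.        ]]), 'pose': array([[-0.99933799, -0.00920486, -0.03519726,  0.54069478],
       [-0.02583077, -0.5017597 ,  0.86462129,  0.76460799],
       [-0.02561928,  0.86495808,  0.50118976,  0.50529443],
       [ 0.        ,  0.        ,  0.        ,  1.        ]])}
```

View pics/top0.png

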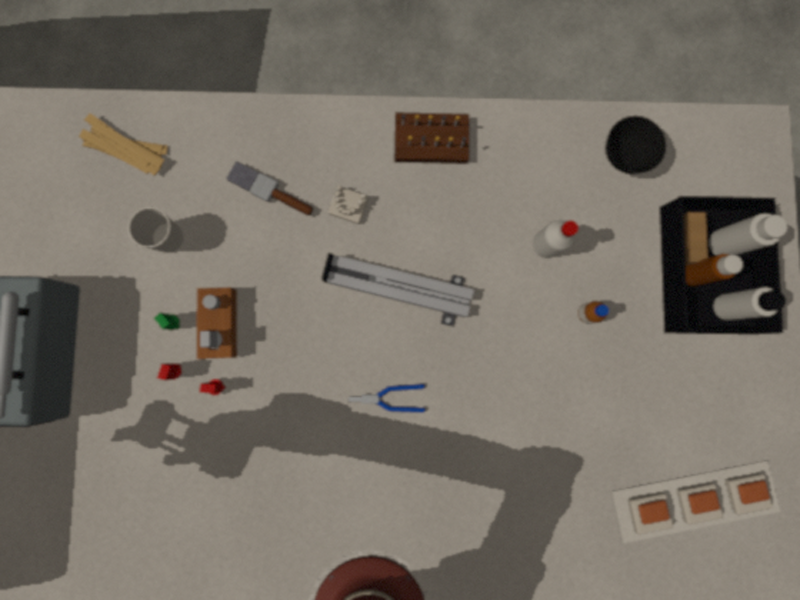

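View pics/side0.png

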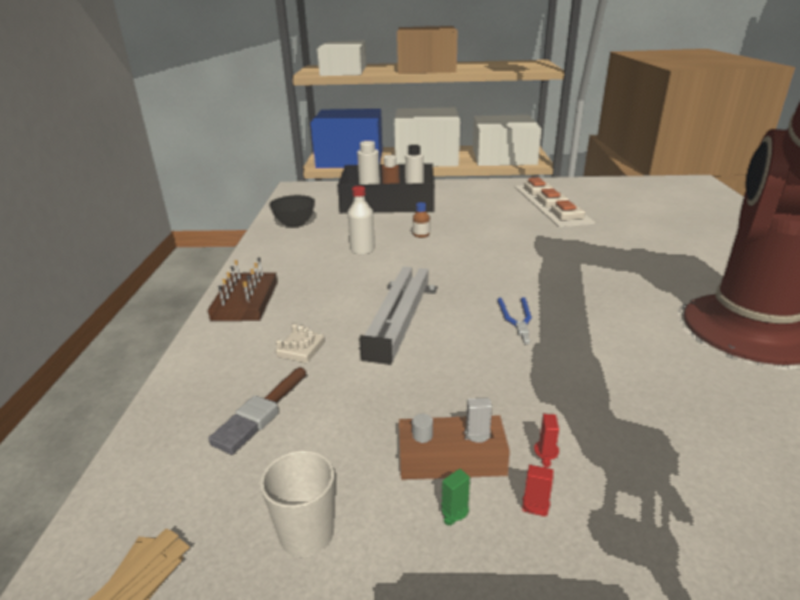

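Candidates (top picture, 800x600): grey block in the stand (210,339), round pin knob (211,301), green (167,321), red (169,371) and red (212,387) look-alikes. The choice is the grey rectangular block in the stand, side picture (479,418). The rail has its black cap at (328,268), with the far end at (472,300). I'll check in close crops.

```bash
python3 - <<'E'
from h import *
t=cv2.imread("pics/top0.png")
from plant import read_camera
i=read_camera("top"); s=read_camera("side")
a=cv2.resize(i[190:290,90:190],(400,400),interpolation=cv2.INTER_CUBIC)  # x4
b=cv2.resize(i[165:235,215:345],(780,420),interpolation=cv2.INTER_CUBIC)[:,:780] # x6
c=cv2.resize(s[270:340,270:370],(400,280),interpolation=cv2.INTER_CUBIC) # x4
cv2.imwrite("pics/rail.png",b)
o=np.zeros((400,800,3),np.uint8);o[:,:400]=a;o[:280,400:]=c;cv2.imwrite("pics/stand.png",o)
ct=camera_info("top");print(proj(ct,[.245,.602,.238]))
E
```

```text
[-55.90170924 350.0231594 ]
```

View pics/stand.png

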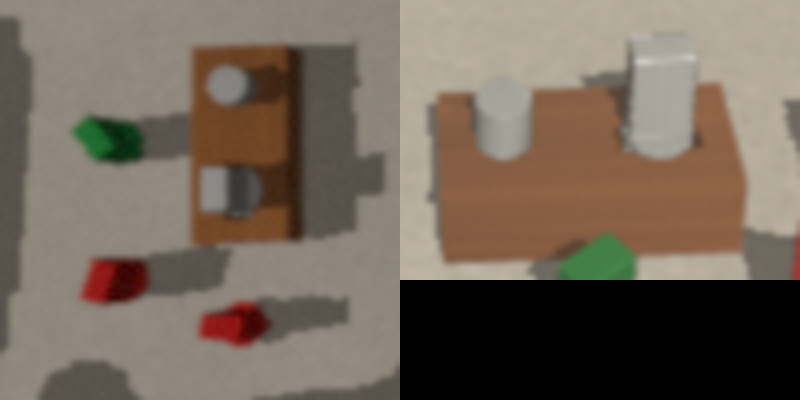

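View pics/rail.png

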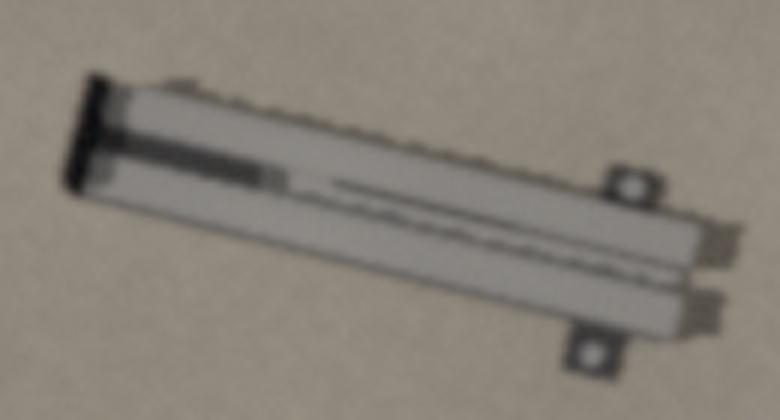

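The crops confirm the grey rectangular post (top at crop pixel (214,190)) in the stand, with the round pin at (230,85). In the rail crop the cap's top edge runs (95,75)-(70,190) and the open end corners are (705,222) and (665,338).

```bash
python3 - <<'E'
from h import *
c=camera_info("top")
f=lambda x,y,k,ox,oy:((x+.5)/k-.5+ox,(y+.5)/k-.5+oy)
S=lambda x,y,z:onz(c,f(x,y,4,90,190),z)
L=lambda x,y,z:onz(c,f(x,y,6,215,165),z)
print("post",S(214,190,.088),"pin",S(230,85,.06))
q=[S(192,47,.04),S(289,47,.04),S(289,242,.04),S(192,242,.04)];print("stand",np.round(q,4),np.mean(q,0))
e=[L(705,222,.03),L(665,338,.03)];k=[L(95,75,.044),L(70,190,.044)]
print("end",np.round(e,4),"cap",np.round(k,4))
E_=np.mean(e,0);C=np.mean(k,0);d=(C-E_)[:2];print("len",np.linalg.norm(d),"ang",np.degrees(np.arctan2(d[1],d[0])))
u=d/np.linalg.norm(d);print("entry",E_[:2]+.07*u,"slot0",E_[:2]+.13*u)
# side camera checks
s=camera_info("side");P=S(214,190,.088)
print(proj(s,P)*800/560)
w=camera_info("wrist");print(w); info()
T=np.eye(4);st=sensors.read_state();T[:3,:3]=R.from_rotvec(st["tool_rot"]).as_matrix();T[:3,3]=st["tool_pos"]
print("cam in tool",np.round(np.linalg.inv(T)@w["pose"],3))
E
```

```text
post [0.47072663 0.28101788 0.088     ] pin [0.53618408 0.28354652 0.06      ]
stand [[0.5617 0.315  0.04  ]
 [0.5628 0.2539 0.04  ]
 [0.4402 0.2482 0.04  ]
 [0.4393 0.3085 0.04  ]] [0.50099469 0.28139228 0.04      ]
end [[ 0.571  -0.1796  0.03  ]
 [ 0.5209 -0.1625  0.03  ]] cap [[0.6276 0.082  0.044 ]
 [0.5782 0.0912 0.044 ]]
len 0.2638384477690719 ang 77.53696875435966
entry [ 0.56106093 -0.10267179] slot0 [ 0.57400951 -0.04408566]
[480.54481939 399.45366327]
{'mtx': array([[334.74589584,   0.        , 285.35744865],
       [  0.        , 334.74589584, 202.46103935],
       [  0.        ,   0.        ,   1.        ]]), 'pose': array([[ 0.37548375, -0.8870326 , -0.26867287,  0.16903334],
       [ 0.92682817,  0.35897852,  0.11010886,  0.6329407 ],
       [-0.00122236, -0.29035767,  0.95691741,  0.38446063],
       [ 0.        ,  0.        ,  0.        ,  1.        ]])}
0.2 [0.2444 0.6018 0.237 ] R [[-0.927, 0.376, -0.001], [0.376, 0.927, -0.001], [-0.0, -0.001, -1.0]] F [-0.6 -0.8  0.2] 0.09305511483224403 0.0
cam in tool [[ 0.001  0.957  0.29   0.082]
 [ 1.    -0.001 -0.001  0.   ]
 [-0.     0.29  -0.957 -0.148]
 [ 0.     0.     0.     1.   ]]
```

Call:
servo_tool:
  motion: [-26,-41,0,0,0,0,45,-26,-41,0,0,0,0,45,-26,-41,0,0,0,0,45,-26,-41,0,0,0,0,45,-26,-41,0,0,0,0,45,-40,-1,0,0,0,0,45,-40,-1,0,0,0,0,45,-40,-1,0,0,0,0,45,-40,-1,0,0,0,0,45,-38,-1,0,0,0,0,45]

```text
clock: 1.45
tool_pos: [0.4706, 0.2835, 0.2376]
tool_rot: [-0.603, -3.083, 0.0]
wrist_force: [-0.5, -0.2, 0.5]
width: 0.0418
finger_force: 0.0
```

Call:
servo_tool:
  motion: [0,0,14,0,0,-8.3,45,0,0,14,0,0,-8.3,45,0,0,14,0,0,-8.3,45,0,0,0,0,0,0,45,0,0,0,0,0,0,45]

```text
clock: 2.08
tool_pos: [0.4697, 0.2844, 0.1961]
tool_rot: [-0.073, 3.14, 0.001]
wrist_force: [-0.1, 0.1, -0.1]
width: 0.0415
finger_force: 0.0
```

```bash
python3 - <<'E'
from h import *
info();i=read_camera("wrist");np.save("w1.npy",i);np.save("w1p.npy",camera_info("wrist")["pose"])
cv2.imwrite("pics/w1.png",cv2.resize(i,(800,600),interpolation=cv2.INTER_CUBIC))
E
```

```text
2.075 [0.4697 0.2844 0.1961] R [[-0.999, -0.047, 0.001], [-0.047, 0.999, 0.0], [-0.001, 0.0, -1.0]] F [-0.1  0.1 -0.1] 0.04150791546260853 0.0
```

View pics/w1.png

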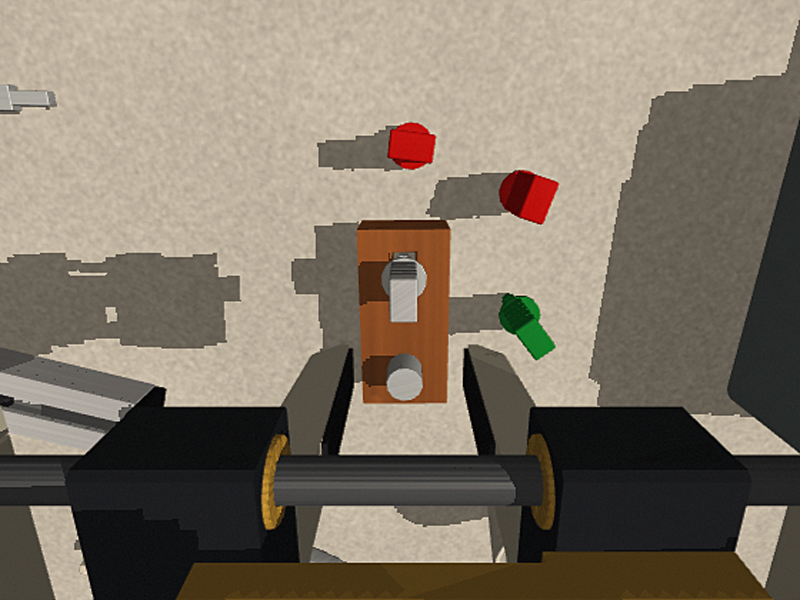

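The wrist view shows the post's top face spanning (391–417, 278–321), the pin knob at (405,378), and the stand's top corners at (359,229), (450,229), (447,402) and (362,402).

```bash
python3 - <<'E'
from h import *
c=camera_info("wrist");k=.7;f=lambda x,y:((x+.5)*k-.5,(y+.5)*k-.5)
P=onz(c,f(404,299.5),.088);print("post",P)
for a in [(391,278),(417,278),(417,321),(391,321)]:print(np.round(onz(c,f(*a),.088),4))
q=[onz(c,f(*a),.04) for a in [(358.5,229),(449.5,229),(447,402),(361,402)]];print(np.round(q,4),np.mean(q,0))
print("hole",np.mean(q,0)+.03*np.r_[np.mean(q[:2],0)-np.mean(q[2:],0)]/.125)
s=sensors.read_state();T=R.from_rotvec(s["tool_rot"]).as_matrix()
P[2]=.0675;print("tool shift mm",T.T@(P-s["tool_pos"])*1e3)
E
```

```text
post [0.47213875 0.2830364  0.088     ]
[0.4599 0.2753 0.088 ]
[0.4593 0.2897 0.088 ]
[0.4847 0.291  0.088 ]
[0.4854 0.2762 0.088 ]
[[0.4419 0.2522 0.04  ]
 [0.4391 0.3103 0.04  ]
 [0.5635 0.3177 0.04  ]
 [0.5664 0.2562 0.04  ]] [0.50271955 0.2841165  0.04      ]
hole [0.47285526 0.28275224 0.04      ]
tool shift mm [ -2.12545571  -1.64446412 128.7995374 ]
```

Call:
servo_tool:
  motion: [-2.4,-1.5,20,0,0,0,45,0,0,25,0,0,0,45,0,0,25,0,0,0,45,0,0,25,0,0,0,45,0,0,20,0,0,0,45,0,0,13,0,0,0,45,0,0,0,0,0,0,45,0,0,0,0,0,0,0,0,0,0,0,0,0,0,0,0,0,0,0,0,0]

```text
clock: 3.38
tool_pos: [0.4722, 0.2827, 0.0682]
tool_rot: [-0.077, 3.14, 0.0]
wrist_force: [0.8, -2.3, 0.6]
width: 0.017
finger_force: 1.0
```

Call:
servo_tool:
  motion: [0,0,0,0,0,0,0,0,0,0,0,0,0,0]

```text
clock: 3.62
tool_pos: [0.4722, 0.2826, 0.0682]
tool_rot: [-0.076, 3.14, -0.0]
wrist_force: [-0.3, -0.9, 5.3]
width: 0.0155
finger_force: 30.0
```

Call:
servo_tool:
  motion: [0,0,-5,0,0,0,0,0,0,-15,0,0,0,0,0,0,-25,0,0,0,0,0,0,-30,0,0,0,0,0,0,-25,0,0,0,0,-8.8,-48.6,0,0,0,0,0,-8.8,-48.6,0,0,0,0,0,-8.8,-48.6,0,0,0,0,0,-8.8,-48.6,0,0,0,0,0,-8.8,-48.6,0,0,0,0,0]

```text
clock: 4.88
tool_pos: [0.528, 0.041, 0.1684]
tool_rot: [-0.077, 3.14, 0.0]
wrist_force: [0.2, 0.3, -1.4]
width: 0.0156
finger_force: 30.0
```

Call:
servo_tool:
  motion: [-8.8,-48.6,0,0,0,0,0,-8.8,-48.6,0,0,0,0,0,-8.8,-48.6,0,0,0,0,0,0,0,0,0,0,9.6,0,0,0,0,0,0,9.6,0,0,0,0,0,0,9.6,0,0,0,0,0,0,9.6,0,0,0,0,0,0,9.6,0,0,0,0,0,0,9.6,0,0,0,0,0,0,9.6,0]

```text
clock: 6.12
tool_pos: [0.5612, -0.1015, 0.1682]
tool_rot: [-1.681, -2.654, -0.001]
wrist_force: [-0.1, 0.4, -1.1]
width: 0.016
finger_force: 30.0
```

Call:
servo_tool:
  motion: [0,0,0,0,0,9.6,0,0,0,0,0,0,9.6,0,0,0,0,0,0,9.6,0,0,0,0,0,0,9.3,0,0,0,0,0,0,0,0,0,0,0,0,0,0,0]

```text
clock: 6.88
tool_pos: [0.5612, -0.1017, 0.1679]
tool_rot: [-2.447, -1.97, -0.001]
wrist_force: [0.8, -0.2, -1.0]
width: 0.0159
finger_force: 30.0
```

```bash
python3 - <<'E'
from h import *
info();i=read_camera("wrist");np.save("w2.npy",i)
cv2.imwrite("pics/w2.png",cv2.resize(i,(800,600),interpolation=cv2.INTER_CUBIC))
E
```

```text
6.875 [ 0.5612 -0.1017  0.1679] R [[0.214, 0.977, 0.0], [0.977, -0.214, 0.0], [0.0, 0.0, -1.0]] F [ 0.8 -0.2 -1. ] 0.015927247022312175 29.99974876642227
```

View pics/w2.png

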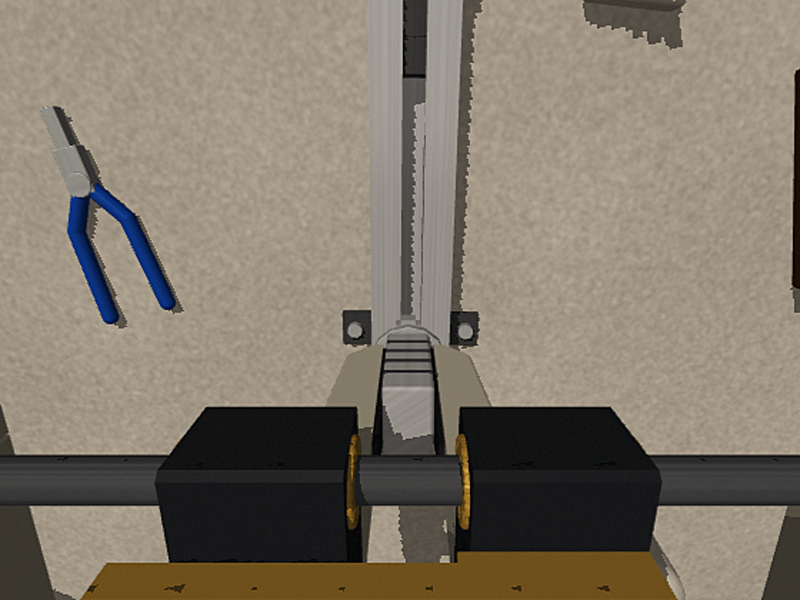

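The wrist view shows the slot edges at (401,310)/(421,310) near and (403,80)/(427,80) far. The rail's outer edges are at about (372,310)/(449,310). The post is held upright, with its head at about (407,322).

```bash
python3 - <<'E'
from h import *
i=np.load("w2.npy");g=cv2.cvtColor(i,cv2.COLOR_BGR2GRAY).astype(int)
c=camera_info("wrist");k=.7;f=lambda x,y:((x+.5)*k-.5,(y+.5)*k-.5)
for y in (70,100,130,160,190,210):print(y,g[y,255:330].tolist())
W=lambda x,y:onz(c,f(x,y),.03)[:2]
m=[]
for a,b in [((401,310),(421,310)),((402.5,80),(427,80)),((372,310),(449,310))]:
    A,B=W(*a),W(*b);print(A,B,np.linalg.norm(B-A));m.append((A+B)/2)
d=m[1]-m[0];print("ang",np.degrees(np.arctan2(d[1],d[0])))
s=sensors.read_state();T=R.from_rotvec(s["tool_rot"]).as_matrix()
for q in m:print("in tool mm",(T.T@(np.r_[q,.03]-s["tool_pos"])*1e3).round(1))
E
```

```text
70 [158, 158, 159, 160, 152, 156, 154, 158, 160, 154, 154, 154, 158, 160, 160, 161, 157, 151, 152, 160, 153, 153, 153, 154, 156, 162, 137, 78, 87, 83, 86, 84, 86, 86, 87, 87, 85, 79, 85, 82, 80, 77, 87, 164, 154, 157, 156, 158, 159, 153, 156, 153, 157, 159, 159, 158, 155, 150, 154, 154, 150, 152, 152, 152, 158, 157, 85, 71, 76, 79, 80, 81, 75, 90, 167]
100 [157, 154, 152, 152, 151, 150, 154, 155, 157, 155, 152, 152, 152, 152, 157, 157, 153, 149, 150, 156, 148, 151, 150, 151, 155, 156, 111, 77, 81, 81, 82, 80, 81, 80, 90, 167, 153, 153, 154, 149, 152, 151, 91, 156, 152, 155, 155, 157, 152, 152, 153, 153, 158, 154, 155, 153, 147, 153, 153, 147, 148, 151, 148, 155, 156, 86, 75, 78, 79, 81, 81, 79, 76, 84, 165]
130 [157, 157, 156, 150, 143, 145, 149, 146, 149, 145, 145, 147, 143, 144, 149, 152, 147, 146, 150, 151, 142, 142, 147, 144, 150, 151, 88, 76, 76, 76, 79, 78, 75, 93, 171, 157, 147, 155, 146, 145, 145, 76, 154, 149, 149, 147, 150, 145, 144, 148, 146, 147, 149, 150, 146, 143, 150, 149, 145, 144, 146, 143, 152, 152, 70, 78, 81, 81, 83, 84, 78, 71, 85, 163, 155]
160 [150, 150, 149, 1
[... 702 characters left out ...]
153]
210 [148, 151, 151, 154, 151, 141, 139, 142, 145, 141, 135, 147, 145, 131, 143, 148, 144, 145, 144, 143, 141, 144, 140, 139, 147, 125, 67, 74, 75, 77, 73, 72, 71, 81, 148, 146, 143, 143, 142, 112, 126, 142, 144, 146, 140, 139, 145, 144, 134, 140, 148, 146, 142, 144, 145, 141, 147, 141, 137, 145, 126, 69, 77, 77, 78, 74, 88, 166, 159, 152, 153, 152, 148, 148, 145]
[ 0.55267801 -0.11902868] [ 0.56502503 -0.12172653] 0.012638328779142767
[0.58267079 0.01165581] [0.59584917 0.00877349] 0.013489901088224884
[ 0.53477398 -0.11511661] [ 0.58231007 -0.12550334] 0.048657612758368746
ang 76.89222364963076
in tool mm [-18.7   1.7 137.9]
in tool mm [115.4   3.4 137.9]
in tool mm [-18.7   1.4 137.9]
```

```bash
python3 - <<'E'
from h import *
c=camera_info("wrist");s=sensors.read_state();T=R.from_rotvec(s["tool_rot"]).as_matrix()
t=lambda u,v:(T.T@(onz(c,(u,v),.03)-s["tool_pos"])*1e3)[:2]
m=[]
for v,a,b in [(70,281.2,297.4),(100,280.9,297),(130,280.6,296.2),(160,280.5,295.5),(190,280.2,295.4),(210,280.2,294.9)]:
    A,B=t(a,v),t(b,v);m.append((A+B)/2);print(A.round(1),B.round(1))
m=np.array(m);p=np.polyfit(m[:,0],m[:,1],1);print("slope deg",np.degrees(np.arctan(p[0])),"y at tool x=0",p[1])
# post in hand: look at the post top face edges
u0=proj(c,s["tool_pos"]+T@[-.0,0,-.0205]);print(u0/.7)
E
```

```text
[105.   -3.7] [105.    9.2]
[82.2 -4. ] [82.2  9.1]
[58.2 -4.4] [58.2  8.7]
[33.  -4.5] [33.   8.3]
[ 6.4 -4.9] [6.4 8.5]
[-12.2  -4.9] [-12.2   8.2]
slope deg 0.5313888397297326 y at tool x=0 1.7146545825360744
[408.46349597 424.62630976]
```

Call:
servo_tool:
  motion: [0,1.7,10,0,0,0.5,0,0,0,20,0,0,0,0,0,0,20,0,0,0,0,0,0,20,0,0,0,0,0,0,12,0,0,0,0,0,0,0,0,0,0,0,0,0,0,0,0,0,0]

```text
clock: 7.8
tool_pos: [0.5634, -0.1027, 0.0862]
tool_rot: [2.458, 1.955, 0.001]
wrist_force: [0.6, 0.8, -1.3]
width: 0.0156
finger_force: 30.0
```

Call:
servo_tool:
  motion: [0,0,3,0,0,0,0,0,0,3,0,0,0,0,0,0,2,0,0,0,0,0,0,2,0,0,0,0,0,0,0,0,0,0,0]

```text
clock: 8.43
tool_pos: [0.5627, -0.1024, 0.0755]
tool_rot: [-2.458, -1.955, 0.0]
wrist_force: [-0.2, -0.1, -2.1]
width: 0.0159
finger_force: 30.0
```

Call:
servo_tool:
  motion: [0,0,2,0,0,0,0,0,0,2,0,0,0,0,0,0,0,0,0,0,0]

```text
clock: 8.8
tool_pos: [0.5627, -0.1024, 0.0714]
tool_rot: [-2.458, -1.955, 0.001]
wrist_force: [-0.6, -0.5, -2.2]
width: 0.0157
finger_force: 30.0
```

Call:
servo_tool:
  motion: [0,0,2,0,0,0,0,0,0,2,0,0,0,0,0,0,0,0,0,0,0]

```text
clock: 9.18
tool_pos: [0.5627, -0.1024, 0.0674]
tool_rot: [-2.458, -1.955, 0.001]
wrist_force: [0.0, -0.2, -1.4]
width: 0.0156
finger_force: 30.0
```

Call:
servo_tool:
  motion: [0,0,2,0,0,0,0,0,0,2,0,0,0,0,0,0,0,0,0,0,0]

```text
clock: 9.55
tool_pos: [0.5627, -0.1024, 0.0634]
tool_rot: [-2.458, -1.955, 0.001]
wrist_force: [0.4, -0.3, -2.0]
width: 0.0161
finger_force: 30.0
```

Call:
servo_tool:
  motion: [0,0,2,0,0,0,0,0,0,1.5,0,0,0,0,0,0,0,0,0,0,0]

```text
clock: 9.93
tool_pos: [0.5627, -0.1024, 0.06]
tool_rot: [-2.458, -1.955, 0.0]
wrist_force: [-0.5, -0.2, -2.2]
width: 0.016
finger_force: 30.0
```

Call:
servo_tool:
  motion: [0,0,1,0,0,0,0,0,0,0,0,0,0,0]

```text
clock: 10.18
tool_pos: [0.5628, -0.1024, 0.0591]
tool_rot: [-2.459, -1.956, 0.0]
wrist_force: [0.3, 0.1, -1.9]
width: 0.0158
finger_force: 30.0
```

Call:
servo_tool:
  motion: [0,0,0.6,0,0,0,0,0,0,0,0,0,0,0]

```text
clock: 10.42
tool_pos: [0.5628, -0.1024, 0.0585]
tool_rot: [-2.459, -1.956, 0.0]
wrist_force: [0.2, -0.3, -2.0]
width: 0.0159
finger_force: 30.0
```

Call:
servo_tool:
  motion: [0,0,0.5,0,0,0,0,0,0,0,0,0,0,0]

```text
clock: 10.68
tool_pos: [0.5629, -0.1025, 0.0583]
tool_rot: [2.459, 1.956, 0.0]
wrist_force: [-0.9, 0.2, -0.1]
width: 0.0157
finger_force: 30.0
```

Call:
servo_tool:
  motion: [0,0,0.4,0,0,0,0,0,0,0,0,0,0,0]

```text
clock: 10.92
tool_pos: [0.5629, -0.1025, 0.0582]
tool_rot: [2.459, 1.956, 0.001]
wrist_force: [-1.8, 0.9, 4.7]
width: 0.0156
finger_force: 30.0
```

Call:
servo_tool:
  motion: [0,0,-0.6,0,0,0,0,3,0,0,0,0,0,0,3,0,0,0,0,0,0,3,0,0,0,0,0,0,0,0,0,0,0,0,0]

```text
clock: 11.55
tool_pos: [0.5653, -0.0932, 0.0582]
tool_rot: [2.458, 1.956, 0.001]
wrist_force: [0.2, -1.0, 1.0]
width: 0.0155
finger_force: 30.0
```

Call:
servo_tool:
  motion: [4,0,0,0,0,0,0,4,0,0,0,0,0,0,4,0,0,0,0,0,0,0,0,0,0,0,0,0]

```text
clock: 12.05
tool_pos: [0.5678, -0.0808, 0.0583]
tool_rot: [-2.457, -1.956, -0.001]
wrist_force: [1.1, -0.1, 0.8]
width: 0.0157
finger_force: 30.0
```

Call:
servo_tool:
  motion: [4,0,0,0,0,0,0,4,0,0,0,0,0,0,4,0,0,0,0,0,0,4,0,0,0,0,0,0,0,0,0,0,0,0,0]

```text
clock: 12.68
tool_pos: [0.5714, -0.0654, 0.0582]
tool_rot: [-2.457, -1.956, -0.001]
wrist_force: [0.6, 0.1, 1.4]
width: 0.0155
finger_force: 30.0
```

```bash
python3 - <<'E'
from h import *
info();i=read_camera("wrist")
cv2.imwrite("pics/w3.png",cv2.resize(i[0:225,220:370],(520,780)[::1],interpolation=cv2.INTER_CUBIC)[:600])
cv2.imwrite("pics/w3.png",cv2.resize(i[0:150,220:370],(600,600),interpolation=cv2.INTER_CUBIC))
E
```

```text
12.675 [ 0.5714 -0.0654  0.0582] R [[0.224, 0.975, 0.0], [0.975, -0.224, 0.001], [0.001, -0.0, -1.0]] F [0.6 0.1 1.4] 0.015509338787524415 30.000188648700714
```

View pics/w3.png

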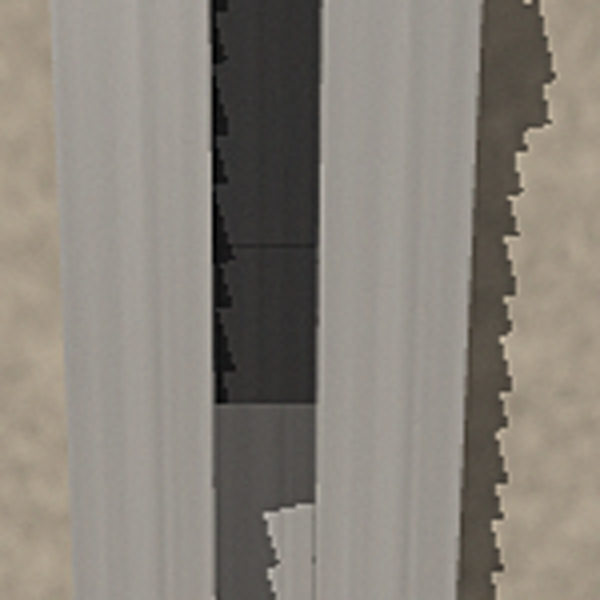

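The crop shows a dark zone in the slot starting at crop y≈403, with a thin line across it at y≈245. These could be the pocket and stop edges, so I'll get their distances as a hint only.

```bash
python3 - <<'E'
from h import *
c=camera_info("wrist");s=sensors.read_state();T=R.from_rotvec(s["tool_rot"]).as_matrix()
for y in (403,245):
  for z in (.026,.017,.008):
    print(y,z,(T.T@(onz(c,(287,(y+.5)/4-.5),z)-s["tool_pos"])*1e3).round(1))
E
```

```text
403 0.026 [81.8  0.5 32.3]
403 0.017 [81.8  0.5 41.3]
403 0.008 [81.8  0.6 50.3]
245 0.026 [100.6   0.4  32.4]
245 0.017 [101.5   0.5  41.4]
245 0.008 [102.5   0.5  50.4]
```

Call:
servo_tool:
  motion: [3,0,0,0,0,0,0,3,0,0,0,0,0,0,3,0,0,0,0,0,0,3,0,0,0,0,0,0,0,0,0,0,0,0,0]

```text
clock: 13.35
tool_pos: [0.5741, -0.054, 0.0582]
tool_rot: [-2.458, -1.956, -0.001]
wrist_force: [0.1, -0.6, 1.5]
width: 0.0157
finger_force: 30.0
```

```bash
python3 -c "
from h import *
info()"
```

```text
13.35 [ 0.5741 -0.054   0.0582] R [[0.224, 0.975, 0.0], [0.975, -0.224, 0.001], [0.001, -0.0, -1.0]] F [ 0.1 -0.6  1.5] 0.01570033616941666 30.00016987323761
```

Call:
servo_tool:
  motion: [3,0,0,0,0,0,0,3,0,0,0,0,0,0,3,0,0,0,0,0,0,3,0,0,0,0,0,0,0,0,0,0,0,0,0]

```text
clock: 13.98
tool_pos: [0.5768, -0.0423, 0.0583]
tool_rot: [-2.458, -1.956, -0.001]
wrist_force: [-0.2, -0.1, 1.5]
width: 0.0158
finger_force: 30.0
```

Call:
servo_tool:
  motion: [3,0,0,0,0,0,0,3,0,0,0,0,0,0,3,0,0,0,0,0,0,0,0,0,0,0,0,0]

```text
clock: 14.48
tool_pos: [0.5788, -0.0336, 0.0582]
tool_rot: [-2.458, -1.956, -0.001]
wrist_force: [0.0, -0.8, 1.3]
width: 0.0159
finger_force: 30.0
```

Call:
servo_tool:
  motion: [2.5,0,0,0,0,0,0,2.5,0,0,0,0,0,0,2.5,0,0,0,0,0,0,2.5,0,0,0,0,0,0,0,0,0,0,0,0,0]

```text
clock: 15.1
tool_pos: [0.581, -0.0239, 0.0582]
tool_rot: [-2.458, -1.956, -0.001]
wrist_force: [0.2, -1.4, 1.8]
width: 0.016
finger_force: 30.0
```

Call:
servo_tool:
  motion: [1.5,0,0,0,0,0,0,1.5,0,0,0,0,0,0,0,0,0,0,0,0,0]

```text
clock: 15.48
tool_pos: [0.5816, -0.0214, 0.0582]
tool_rot: [-2.458, -1.956, -0.0]
wrist_force: [-0.3, -0.9, 1.2]
width: 0.0161
finger_force: 30.0
```

Call:
servo_tool:
  motion: [1.5,0,0,0,0,0,0,1.5,0,0,0,0,0,0,0,0,0,0,0,0,0]

```text
clock: 15.85
tool_pos: [0.5823, -0.0184, 0.0583]
tool_rot: [-2.458, -1.956, -0.0]
wrist_force: [0.1, -2.3, 1.7]
width: 0.016
finger_force: 30.0
```

Call:
servo_tool:
  motion: [1,0,0,0,0,0,0,0,0,0,0,0,0,0]

```text
clock: 16.1
tool_pos: [0.5825, -0.0176, 0.0583]
tool_rot: [-2.459, -1.956, -0.0]
wrist_force: [0.4, -0.5, 0.6]
width: 0.0154
finger_force: 30.0
```

Call:
servo_tool:
  motion: [1,0,0,0,0,0,0,1,0,0,0,0,0,0,0,0,0,0,0,0,0]

```text
clock: 16.48
tool_pos: [0.5829, -0.0155, 0.0583]
tool_rot: [-2.458, -1.956, -0.0]
wrist_force: [-0.2, -1.1, 1.4]
width: 0.0157
finger_force: 30.0
```

Call:
servo_tool:
  motion: [1.5,0,0,0,0,0,0,1.5,0,0,0,0,0,0,0,0,0,0,0,0,0]

```text
clock: 16.85
tool_pos: [0.5836, -0.0124, 0.0583]
tool_rot: [-2.458, -1.956, -0.0]
wrist_force: [-0.4, -1.4, 2.3]
width: 0.016
finger_force: 30.0
```

Call:
servo_tool:
  motion: [1.5,0,0,0,0,0,0,1.5,0,0,0,0,0,0,0,0,0,0,0,0,0]

```text
clock: 17.23
tool_pos: [0.5843, -0.0096, 0.0582]
tool_rot: [-2.458, -1.956, -0.0]
wrist_force: [-0.4, -1.7, 2.2]
width: 0.0156
finger_force: 30.0
```

Call:
servo_tool:
  motion: [1.5,0,0,0,0,0,0,1.5,0,0,0,0,0,0,0,0,0,0,0,0,0]

```text
clock: 17.6
tool_pos: [0.585, -0.0067, 0.0582]
tool_rot: [-2.458, -1.956, -0.0]
wrist_force: [-0.4, -2.2, 1.3]
width: 0.0161
finger_force: 30.0
```

Call:
servo_tool:
  motion: [1.5,0,0,0,0,0,0,1.5,0,0,0,0,0,0,0,0,0,0,0,0,0]

```text
clock: 17.98
tool_pos: [0.5857, -0.0037, 0.0583]
tool_rot: [-2.458, -1.956, -0.0]
wrist_force: [0.3, -2.0, 0.9]
width: 0.0157
finger_force: 30.0
```

Call:
servo_tool:
  motion: [1,0,0,0,0,0,0,1,0,0,0,0,0,0,0,0,0,0,0,0,0]

```text
clock: 18.35
tool_pos: [0.5861, -0.0019, 0.0583]
tool_rot: [-2.459, -1.956, -0.0]
wrist_force: [0.0, -1.4, 1.7]
width: 0.0157
finger_force: 30.0
```

Call:
servo_tool:
  motion: [1,0,0,0,0,0,0,1,0,0,0,0,0,0,0,0,0,0,0,0,0]

```text
clock: 18.73
tool_pos: [0.5865, 0.0001, 0.0583]
tool_rot: [-2.458, -1.956, -0.0]
wrist_force: [-0.3, -1.5, 1.5]
width: 0.0158
finger_force: 30.0
```

Call:
servo_tool:
  motion: [1,0,0,0,0,0,0,1,0,0,0,0,0,0,0,0,0,0,0,0,0]

```text
clock: 19.1
tool_pos: [0.5868, 0.0012, 0.0583]
tool_rot: [2.459, 1.955, -0.001]
wrist_force: [-0.9, -3.1, 1.8]
width: 0.0158
finger_force: 30.0
```

Call:
servo_tool:
  motion: [0.5,0,0,0,0,0,0,0,0,0,0,0,0,0]

```text
clock: 19.35
tool_pos: [0.5868, 0.0013, 0.0583]
tool_rot: [2.459, 1.954, -0.002]
wrist_force: [-1.3, -5.2, 2.6]
width: 0.0157
finger_force: 30.0
```

Call:
servo_tool:
  motion: [0.3,0,0,0,0,0,0,0,0,0,0,0,0,0]

```text
clock: 19.6
tool_pos: [0.5868, 0.0013, 0.0583]
tool_rot: [2.459, 1.954, -0.002]
wrist_force: [-1.1, -5.3, 2.4]
width: 0.0163
finger_force: 30.0
```

Call:
servo_tool:
  motion: [-1.2,0,-0.2,0,0,0,0,-1.2,0,0,0,0,0,0,0,0,0,0,0,0,0]

```text
clock: 19.98
tool_pos: [0.5868, 0.0011, 0.0583]
tool_rot: [-2.458, -1.956, -0.001]
wrist_force: [-0.3, -2.4, -1.1]
width: 0.0157
finger_force: 30.0
```

Call:
servo_tool:
  motion: [0,0,0,0,0,4,0,0,0,0,0,0,4,0,0,0,0,0,0,4,0,0,0,0,0,0,0,0]

```text
clock: 20.48
tool_pos: [0.5857, 0.0013, 0.0583]
tool_rot: [-2.646, -1.689, 0.002]
wrist_force: [-1.7, -1.9, 1.6]
width: 0.0154
finger_force: 30.0
```

```bash
python3 -c "
from h import *
info();s=sensors.read_state();print(s['moment'],s['joint_positions'])"
```

```text
20.475 [0.5857 0.0013 0.0583] R [[0.421, 0.907, -0.002], [0.907, -0.421, 0.001], [0.0, -0.002, -1.0]] F [-1.7 -1.9  1.6] 0.015440876824790296 30.000692903995514
[-0.50641626  0.6533909  -0.07453548] [-0.30636237  0.78374218  0.44145034  1.79492279 -0.50305607  0.67901015
 -0.01293545]
```

Call:
servo_tool:
  motion: [0,0,0,0,0,6,0,0,0,0,0,0,6,0,0,0,0,0,0,6,0,0,0,0,0,0,0,0]

```text
clock: 20.98
tool_pos: [0.5863, 0.0017, 0.0583]
tool_rot: [-2.877, -1.256, 0.0]
wrist_force: [-1.8, -0.3, 2.1]
width: 0.0161
finger_force: 30.0
```

```bash
python3 -c "
from h import *
info();s=sensors.read_state();print(s['moment'])"
```

```text
20.975 [0.5863 0.0017 0.0583] R [[0.68, 0.733, -0.001], [0.733, -0.68, 0.002], [0.001, -0.002, -1.0]] F [-1.8 -0.3  2.1] 0.016128814656936077 30.00073492527008
[-0.18424602  0.54158574 -0.04496287]
```

Call:
servo_tool:
  motion: [0,0,0,0,0,7,0,0,0,0,0,0,7,0,0,0,0,0,0,7,0,0,0,0,0,0,7,0,0,0,0,0,0,0,0]

```text
clock: 21.6
tool_pos: [0.5874, 0.0014, 0.0583]
tool_rot: [-3.097, -0.525, -0.002]
wrist_force: [-0.3, 0.1, -0.4]
width: 0.0158
finger_force: 30.0
```

Call:
servo_tool:
  motion: [0,0,0,0,0,7,0,0,0,0,0,0,7,0,0,0,0,0,0,7,0,0,0,0,0,0,7,0,0,0,0,0,0,4,0,0,0,0,0,0,0,0]

```text
clock: 22.35
tool_pos: [0.587, 0.001, 0.0583]
tool_rot: [-3.121, 0.349, -0.001]
wrist_force: [0.1, 0.2, -0.7]
width: 0.0159
finger_force: 30.0
```

```bash
python3 -c "
from h import *
info();s=sensors.read_state();print(s['moment'])"
```

```text
22.35 [0.587  0.001  0.0583] R [[0.975, -0.221, 0.0], [-0.221, -0.975, 0.001], [0.0, -0.001, -1.0]] F [ 0.1  0.2 -0.7] 0.015865945816329965 30.000319182872772
[ 0.02148243  0.049239   -0.04535023]
```

Call:
servo_tool:
  motion: [0,0,-1,0,0,0,0,0,0,-1,0,0,0,0,0,0,0,0,0,0,0]

```text
clock: 22.72
tool_pos: [0.5864, 0.0004, 0.0604]
tool_rot: [-3.121, 0.355, 0.001]
wrist_force: [-0.5, 0.1, -1.1]
width: 0.0159
finger_force: 30.0
```

Call:
servo_tool:
  motion: [0,0,-0.6,0,0,0,0,0,0,0,0,0,0,0]

```text
clock: 22.98
tool_pos: [0.5864, 0.0004, 0.0608]
tool_rot: [3.121, -0.355, -0.001]
wrist_force: [-0.3, 0.1, -3.1]
width: 0.0158
finger_force: 30.0
```

Call:
servo_tool:
  motion: [0,0,-0.5,0,0,0,0,0,0,0,0,0,0,0]

```text
clock: 23.22
tool_pos: [0.5863, 0.0004, 0.0608]
tool_rot: [3.121, -0.355, -0.001]
wrist_force: [1.8, -0.1, -8.1]
width: 0.0157
finger_force: 30.0
```

Call:
servo_tool:
  motion: [0,0,0,0,0,0,0,0,0,0.6,0,0,0,0,0,0,1,0,0,0,0,0,0,1,0,0,0,0,0,0,0.4,0,0,0,0,0,0,0,0,0,0,0]

```text
clock: 23.98
tool_pos: [0.5867, 0.0002, 0.0588]
tool_rot: [-3.121, 0.356, -0.001]
wrist_force: [-0.3, 0.7, -2.4]
width: 0.0158
finger_force: 30.0
```

Call:
servo_tool:
  motion: [0,0,0.3,0,0,0,0,0,0,0,0,0,0,0]

```text
clock: 24.22
tool_pos: [0.5866, 0.0003, 0.0583]
tool_rot: [3.121, -0.356, -0.0]
wrist_force: [0.3, -0.3, -1.9]
width: 0.0161
finger_force: 30.0
```

Call:
servo_tool:
  motion: [0,0,0.3,0,0,0,0,0,0,0,0,0,0,0]

```text
clock: 24.48
tool_pos: [0.5866, 0.0003, 0.0583]
tool_rot: [-3.121, 0.356, -0.0]
wrist_force: [-0.8, 0.1, 1.7]
width: 0.016
finger_force: 30.0
```

Call:
servo_tool:
  motion: [0,0,0,0,0,0,25,0,0,0,0,0,0,40,0,0,0,0,0,0,40,0,0,0,0,0,0,40]

```text
clock: 24.98
tool_pos: [0.5866, 0.0002, 0.0579]
tool_rot: [3.121, -0.356, -0.0]
wrist_force: [0.1, -0.3, 0.1]
width: 0.0371
finger_force: 0.0
```

Call:
servo_tool:
  motion: [0,0,-10,0,0,0,40,0,0,-20,0,0,0,40,0,0,-30,0,0,0,40,0,0,-40,0,0,0,40,0,0,-30,0,0,0,40,0,0,0,0,0,0,40,0,0,0,0,0,0,40]

```text
clock: 25.85
tool_pos: [0.5861, 0.0006, 0.1879]
tool_rot: [-3.121, 0.355, 0.001]
wrist_force: [-0.0, 1.2, -0.9]
width: 0.0372
finger_force: 0.0
```

```bash
python3 - <<'E'
from h import *
info();i=read_camera("wrist");j=read_camera("side")
o=np.zeros((420,800,3),np.uint8);o[:,:400]=cv2.resize(i[40:250,180:380],(400,420));o[:,400:]=cv2.resize(j[150:290,200:333],(400,420),interpolation=cv2.INTER_CUBIC)
cv2.imwrite("pics/end.png",o)
E
```

```text
25.85 [0.5861 0.0006 0.1879] R [[0.974, -0.225, -0.001], [-0.225, -0.974, 0.001], [-0.001, -0.001, -1.0]] F [-0.   1.2 -0.9] 0.03724568099402748 0.0
```

View pics/end.png

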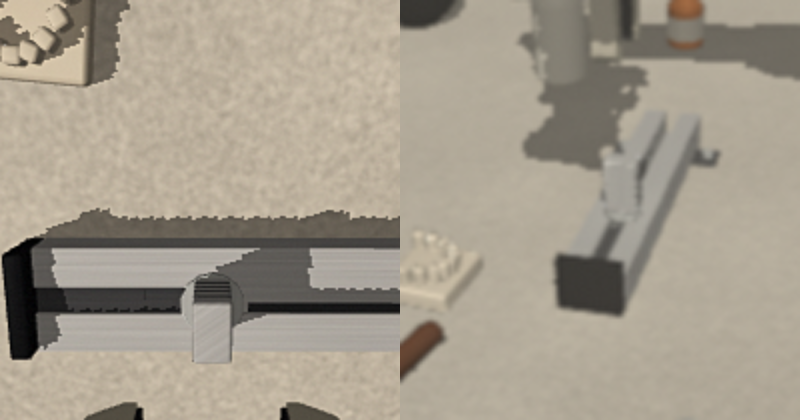

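The final views show the post upright on the slot line, collar flat on the rail (212,300) and its long side crosswise. The gripper is clear.

```bash
python3 -c "
from plant import workorder
print(workorder.sign_off())"
```

```text
the job is handed in; nothing more can be done
None
```

The job is handed in at about 26 s: the post went in lengthwise, slid to the stop (about 5 N), turned a quarter, caught under the lips on an upward tug of about 6–8 N, and was left standing with its collar on the rail and its head crosswise.

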